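# Weigh an opened carton on the bench balance for the stock count

### The arm

A 6-joint arm with a two-finger parallel gripper is mounted at the origin on a cart in front of the work surface, level with it; the furniture and walls round the work are solid. World frame = base frame: x ahead of the robot, y to its left, z up, the work surface at z = 0. Lengths are in m, angles in rad, forces in N, time in s.
With the tool pointing down it reaches from about 0.35 to 0.925 m from the base axis. Payload 6.4 kg.
Tool frame: the origin (TCP) lies on the centre line of the jaws, within the pads' length; the fingertips stand manip.tip_extent ahead of it and the grasp point (between the pads) lies 8 mm behind it (manip.tip_extent is the distance from the TCP to the fingertips, in m); z points along the fingers, y is the line along which they close (so a half turn about z gives the same grasp; the last joint's range is limited). The gripper opens to 85 mm and grips with 20 to 120 N. Pads are 22 mm wide; open, the fingers measure 114 mm over their backs; the gripper's body (76 mm by 85 mm) begins 54 mm behind the grasp point. The pads swing forward as they close: fully open they stand 13 mm farther back than shut.
Start: joints at [-1.36, 0.245, 1.558, -0, 1.339, -0.174], TCP at [0.244, -0.602, 0.242] pointing down, gripper open.
Joint ranges: [-3.13, 3.13], [-1.02, 2.26], [0.13, 2.54], [-0.95, 4.09], [0.21, 2.88], [-2.74, 2.74]. Speed limits (rad/s): [2.57, 2.57, 3.14, 3.14, 3.14, 3.14].

### API

Orientations are given as a 3x3 rotation matrix whose columns are the frame's x, y, z axes.
In Python, from station import manip, vision, current_time, current_q, current_qd, current_joint_torque, current_tcp_pos, current_orientation, current_wrist_force, current_moment, current_opening, current_grasp_force gives the robot as it stands. Calls block until the motion is done:
- manip.goto(position, orientation): joint-space move of the TCP to a pose.
- manip.line_to(position, orientation=None, v=0.15): straight line of the TCP; orientation=None keeps the orientation; v is the mean speed in m/s.
- manip.move_j(angles): joint-space move.
- manip.ungrasp() and manip.close_gripper(f_grip=None): open the fingers fully, or close them until they stop; f_grip is the grip in N (None keeps the last).
- manip.wait(seconds).
- manip.inverse_kinematics(position, orientation): joint angles nearest the present ones, or None.
- vision.grab_frame(name): name is "scene" or "side" or "wrist"; returns a dict with "frame" (384x512x3 uint8, blue, green, red), "fx", "fy", "cx", "cy" (pixels), "extrinsics" (4x4, takes a point from camera to world coordinates); the wrist camera has in their place "tool_from_camera" (4x4, takes a point from camera to tool coordinates, whose origin is the TCP and whose axes are the flange's). Camera axes: x right, y down, z forward; pixel columns grow to the right and rows downward; lengths in m; the calibration is good to about 2 mm. The wrist camera is an equidistant fisheye: a pixel r from the principal point sees the ray r / f radians off the axis. A picture is of the moment at which its call begins: read the wrist's pose just before it. There is no depth.
A pose or a line that the arm cannot do raises manip.Unreachable and nothing moves.
- manip.job_done(): hands the job in; it is judged then, once.
Readings, each from a call of its own:
- current_time(): time.
- current_q(): joint angles.
- current_qd(): joint speeds.
- current_joint_torque(): joint torques, N m.
- current_tcp_pos(): TCP position.
- current_orientation(): TCP orientation.
- current_wrist_force(): force on the tool from outside, world axes, zero at the start.
- current_moment(): the same for the moment, N m.
- current_opening(): finger opening in m.
- current_grasp_force(): force on a finger pad.
Only numpy, scipy, OpenCV 4.12 (cv2) and the standard library are available. Lean on these libraries where they do the work, as an engineer would, in place of code of your own. Each camera call takes 0.05 s, during which the arm holds its last target. There are 200 camera calls.

### The job

Weigh the smallest of the three cartons, so that what is left in it can be counted by weight: first stand it upright on the left pan of the balance, then stand weights from the black tray on the right pan until the beam settles with its pointer between the two long marks of the dial. Weights that are not needed stay in (or go back to) the tray, upright; do not press hard on the balance, and leave the other cartons, the pump bottle and the vial where they are.

Things in the scene. Friction and masses are not known exactly. Their poses are not given: they have to be found in the camera images.
- balance: equal-arm bench balance, fixed: grey base 100 mm deep (x), 276 wide (y), 39 high; beam pivot 74 mm up; two round pans; between them a white dial plate 66 mm wide, top at 207 mm, with a black pointer. Origin: centre of the base's underside; local y runs along the beam to the left pan, local x away from the robot. Pan centres lie 110 mm either side of the pivot
- beam (a joint): beam angle (rad): 0 level, positive = left pan down, stops at +-0.14. Between the stops it rests at about 0.0255 rad for every 10 g that one pan carries more than the other (at a stop from about 55 g); it takes about 1 s to settle. The dial's two long marks are at +-0.035 rad; short marks follow every 0.035 rad
- left_pan_floor (a point): centre of the left pan's floor (its upper face), 108 mm above the worktop when level, up to 15 mm lower or higher with the tilt. Steel pan, flat floor 122 mm across, rim 5 mm high. The pans stay horizontal and it does not matter where on a pan a load stands; an unloaded pan gives way when pressed
- right_pan_floor (a point): the same point of the right pan, which takes the weights
- tray: square black moulded tray, 146 x 146 mm, fixed; floor 3 mm above its origin (centre of the underside), rim 12 to 19 mm high, inner half width 69 mm. Holds the four weights and a vial, which stand in any order in 2 rows (along the tray's y, 60 mm apart) of 3 places (about 44 mm apart), one place empty
- weight_100: 100 g steel weight, the largest: round body 23 mm diameter, 26 mm high, on it a neck and a knob 18 mm diameter, 40 mm high in all. Origin: centre of its underside; z up
- weight_50: 50 g steel weight, the middle size: round body 18 mm diameter, 21 mm high, knob 13 mm diameter, 32 mm high in all. Origin: centre of its underside
- weight_20a: 20 g steel weight, one of two alike, the smallest: round body 13 mm diameter, 14 mm high, knob 10 mm diameter, 24 mm high in all. Origin: centre of its underside
- weight_20b: the other 20 g steel weight, same shape and size
- carton: the carton to be weighed: closed card box 52 mm (its x) by 86 mm (its y), 58 mm high, white with reddish-brown print, the smallest in plan and the highest of the three. Origin: centre of its underside. Graspable only across its 52 mm. It weighs between 118 and 180 g, which one cannot see
- big_carton: bystander: carton 68 mm (x) by 113 mm (y), 48 mm high, green print. Origin: centre of its underside
- flat_carton: bystander: carton 64 mm (x) by 106 mm (y), 45 mm high, blue print. Origin: centre of its underside
- gel_pump: bystander: pump bottle, 56 x 78 mm, 202 mm high. Origin: centre of its underside
- vial: bystander in the tray: capped glass vial, 23 mm diameter, 51 mm high. Origin: centre of its underside

How it is judged:
On the way, in this order (a step that is already met when the one before it is completed fails the run):
1. the carton stands upright and released on the left pan, which has gone down under it (horizontal distance between carton and left_pan_floor below 0.035 m and z of carton in the frame of left_pan_floor between -0.004 and 0.008 m and angle between carton's own z axis and vertical below 0.08 rad and contact force between carton and the fingers below 0.05 N and value of joint beam above 0.1 rad), for 0.2 s.
2. with the carton still there and weights on the right pan, the beam has come to rest level (horizontal distance between carton and left_pan_floor below 0.035 m and z of carton in the frame of left_pan_floor between -0.004 and 0.008 m and angle between carton's own z axis and vertical below 0.08 rad and contact force between carton and the fingers below 0.05 N and value of joint beam between -0.035 and 0.035 rad and velocity of joint beam between -0.03 and 0.03 rad/s and ((horizontal distance between weight_100 and right_pan_floor below 0.06 m and z of weight_100 in the frame of right_pan_floor between -0.004 and 0.008 m) or (horizontal distance between weight_50 and right_pan_floor below 0.06 m and z of weight_50 in the frame of right_pan_floor between -0.004 and 0.008 m) or (horizontal distance between weight_20a and right_pan_floor below 0.06 m and z of weight_20a in the frame of right_pan_floor between -0.004 and 0.008 m) or (horizontal distance between weight_20b and right_pan_floor below 0.06 m and z of weight_20b in the frame of right_pan_floor between -0.004 and 0.008 m))), for 0.5 s.
At the end, for the whole second after the job is handed in: The carton stands upright (within 0.08 rad) on the left pan, within 35 mm of its centre; the beam is at rest within 0.035 rad of level (pointer between the two long marks); every weight stands upright either on the right pan (within 60 mm of its centre) or in the tray; nothing is held (horizontal distance between carton and left_pan_floor below 0.035 m and z of carton in the frame of left_pan_floor between -0.004 and 0.008 m and angle between carton's own z axis and vertical below 0.08 rad and contact force between carton and the fingers below 0.05 N and value of joint beam between -0.035 and 0.035 rad and velocity of joint beam between -0.03 and 0.03 rad/s and linear speed of carton below 0.02 m/s and ((horizontal distance between weight_100 and right_pan_floor below 0.06 m and z of weight_100 in the frame of right_pan_floor between -0.004 and 0.008 m) or (x of weight_100 in the frame of tray between -0.066 and 0.066 m and y of weight_100 in the frame of tray between -0.066 and 0.066 m and z of weight_100 in the frame of tray between -0.002 and 0.01 m)) and ((horizontal distance between weight_50 and right_pan_floor below 0.06 m and z of weight_50 in the frame of right_pan_floor between -0.004 and 0.008 m) or (x of weight_50 in the frame of tray between -0.066 and 0.066 m and y of weight_50 in the frame of tray between -0.066 and 0.066 m and z of weight_50 in the frame of tray between -0.002 and 0.01 m)) and ((horizontal distance between weight_20a and right_pan_floor below 0.06 m and z of weight_20a in the frame of right_pan_floor between -0.004 and 0.008 m) or (x of weight_20a in the frame of tray between -0.066 and 0.066 m and y of weight_20a in the frame of tray between -0.066 and 0.066 m and z of weight_20a in the frame of tray between -0.002 and 0.01 m)) and ((horizontal distance between weight_20b and right_pan_floor below 0.06 m and z of weight_20b in the frame of right_pan_floor between -0.004 and 0.008 m) or (x of weight_20b in the frame of tray between -0.066 and 0.066 m and y of weight_20b in the frame of tray between -0.066 and 0.066 m and z of weight_20b in the frame of tray between -0.002 and 0.01 m)) and angle between each of weight_100, weight_50, weight_20a, weight_20b's own z axis and vertical below 0.15 rad and contact force between the arm and balance below 0.05 N); the robot touches nothing.
It fails at once if another carton or the pump bottle is moved more than 25 mm or tipped (distance of any of big_carton, flat_carton, gel_pump from where it was at the start of the episode above 0.025 m or angle between any of big_carton, flat_carton, gel_pump's own z axis and vertical above 0.4 rad).
It fails at once if the vial is moved more than 25 mm or tipped (distance of vial from where it was at the start of the episode above 0.025 m or angle between vial's own z axis and vertical above 0.4 rad).
It fails at once if the carton is tipped over (angle between carton's own z axis and vertical above 0.6 rad).
It fails at once if the robot presses on the balance with more than 20 N (contact force between the arm and balance above 20 N).
It also fails if it takes over 72 s, if anything falls off the work surface, if the arm or the gripper's body presses on something with over 40 N, if the wrist force passes 120 N, or if a joint passes its speed limit or range.

## Working session

There is one attempt and no reset: what is moved stays moved. The work goes in short steps, each a Python script; the robot and the scene stay as the last script left them, time stands still between calls to the robot, and variables do not carry over. Pictures are saved under pics/ and viewed, at most 10 in all, crops included, and the job is handed in when it is done.

```bash
mkdir -p pics; ls; python3 - <<'E'
from station import *
import cv2
for n in("scene","side","wrist"):
    f=vision.grab_frame(n); cv2.imwrite(f"pics/{n}0.png",f["frame"])
    print(n,f["fx"],f["fy"],f["cx"],f["cy"]); print(f.get("extrinsics",f.get("tool_from_camera")))
print(manip.tip_extent,current_time(),current_opening(),current_orientation())
a=cv2.imread("pics/scene0.png");cv2.imwrite("pics/scene0b.png",cv2.resize(a,(800,600),interpolation=cv2.INTER_CUBIC))
a=cv2.imread("pics/side0.png");cv2.imwrite("pics/side0b.png",cv2.resize(a,(800,600),interpolation=cv2.INTER_CUBIC))
E
```

```text
pics
scene 476.991422059531 476.991422059531 251.74644752721537 190.4574982573317
[[ 0.64507624 -0.5223864   0.55766396 -0.33264055]
 [-0.76393334 -0.42484434  0.48570889 -0.67231482]
 [-0.01680734 -0.73933736 -0.67312539  1.10377105]
 [ 0.          0.          0.          1.        ]]
side 465.418421212075 465.418421212075 249.80023232260228 186.59988366709362
[[ 0.98407667 -0.15532674  0.08641017  0.40335498]
 [-0.17682187 -0.80602769  0.56484811 -0.72236437]
 [-0.01808702 -0.57113306 -0.82065821  1.18760774]
 [ 0.          0.          0.          1.        ]]
wrist 297.3186396354542 297.3186396354542 261.40013023152164 190.83975692491217
[[-7.15005575e-04 -9.49895942e-01 -3.12565495e-01  8.08481718e-02]
 [ 9.99999310e-01 -9.70422560e-04  6.61606522e-04  1.41116056e-03]
 [-9.31777958e-04 -3.12564806e-01  9.49895980e-01 -1.31617260e-01]
 [ 0.00000000e+00  0.00000000e+00  0.00000000e+00  1.00000000e+00]]
0.011 0.15 0.08548448988621325 [[ 9.26860127e-01  3.75406692e-01 -3.45653273e-04]
 [ 3.75406774e-01 -9.26858953e-01  1.49516005e-03]
 [ 2.40921258e-04 -1.51556481e-03 -9.99998823e-01]]
```

View pics/scene0b.png

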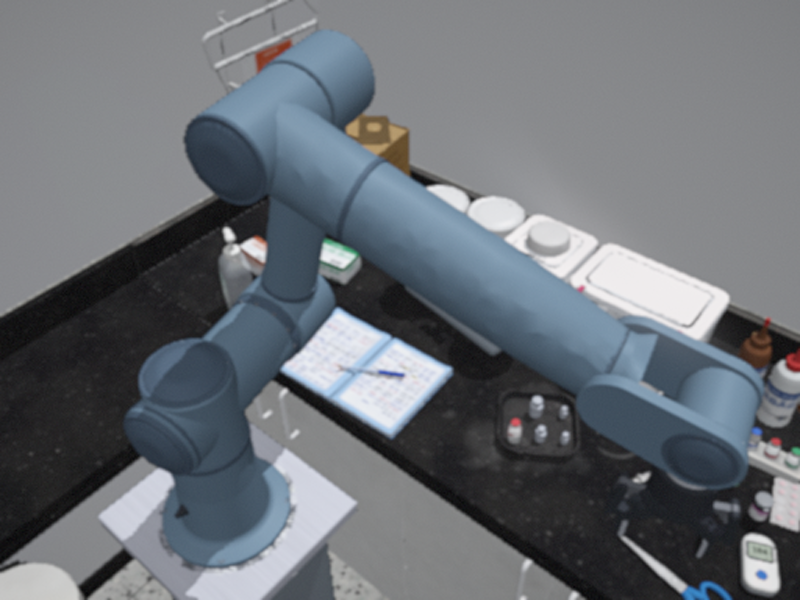

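View pics/side0b.png

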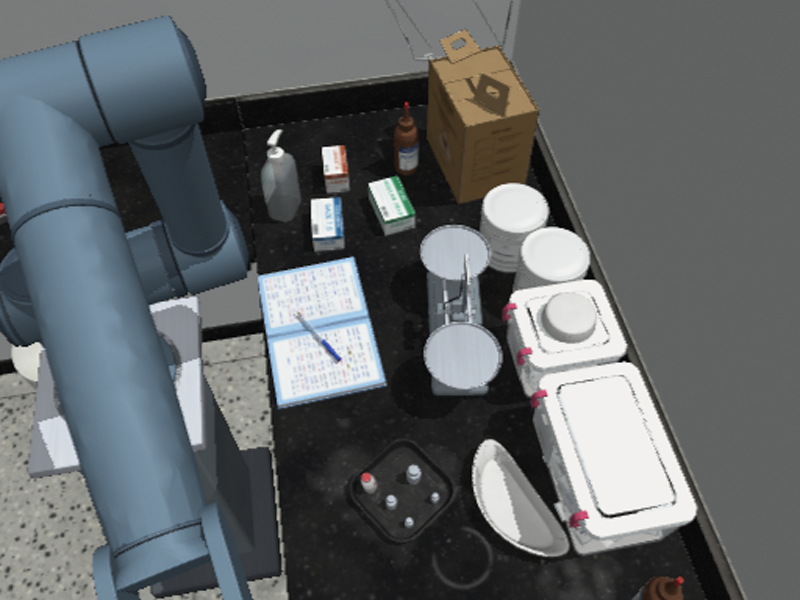

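The side view shows everything. The red carton is at about (336,168), the pans at (455,252) and (463,355), and the tray at (401,490), with the vial having the red cap at (368,483). All of these are in the 800-px picture. Next I enlarge those areas.

```bash
cat > h.py <<'E'
from station import *
import cv2, numpy as np
def ray_plane(o,d,z): return o+d*((z-o[2])/d[2])
def cam_pt(n,f,u,v,z):   # scene/side pixel -> world at height z
    E=f["extrinsics"]; d=E[:3,:3]@np.array([(u-f["cx"])/f["fx"],(v-f["cy"])/f["fy"],1]); return ray_plane(E[:3,3],d,z)
def wrist():
    p=np.array(current_tcp_pos());R=np.array(current_orientation());f=vision.grab_frame("wrist");f["p"],f["R"]=p,R;return f
def wrist_pt(f,u,v,z):
    x,y=u-f["cx"],v-f["cy"];r=np.hypot(x,y);t=r/f["fx"]
    d=np.array([x/r*np.sin(t),y/r*np.sin(t),np.cos(t)]) if r>0 else np.array([0,0,1.])
    T=f["tool_from_camera"]; return ray_plane(f["p"]+f["R"]@T[:3,3], f["R"]@T[:3,:3]@d, z)
def down(a):  # tool down; tool y (closing axis) at angle a in world xy
    c,s=np.cos(a),np.sin(a); return np.array([[s,c,0],[-c,s,0],[0,0,-1.]])
E
python3 - <<'E'
import cv2,numpy as np
a=cv2.imread("pics/side0.png")
c1=cv2.resize(a[80:170,160:280],None,fx=6.6,fy=6.6,interpolation=cv2.INTER_CUBIC)[:594,:792]
c2=cv2.resize(a[270:350,215:300],(638,600),interpolation=cv2.INTER_CUBIC)
cv2.imwrite("pics/c1.png",c1);cv2.imwrite("pics/c2.png",c2)
E
```

```text
(no output)
```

View pics/c1.png

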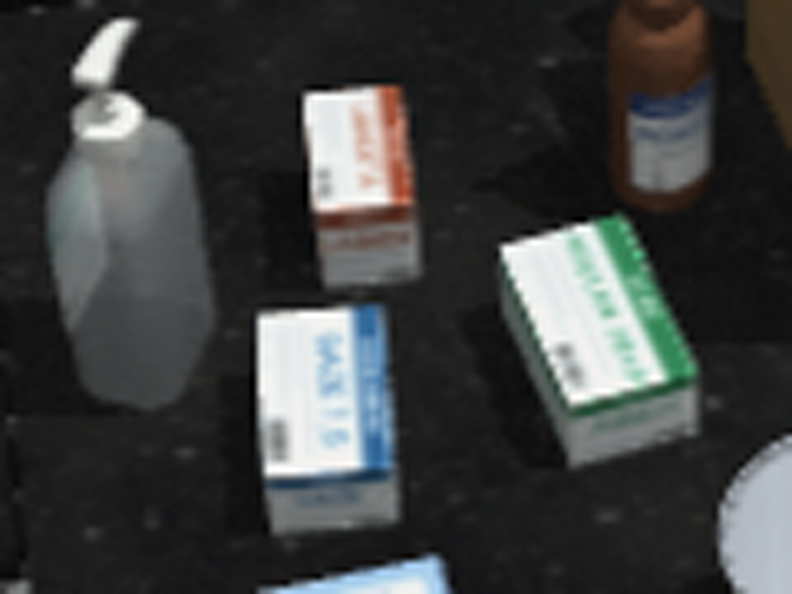

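View pics/c2.png

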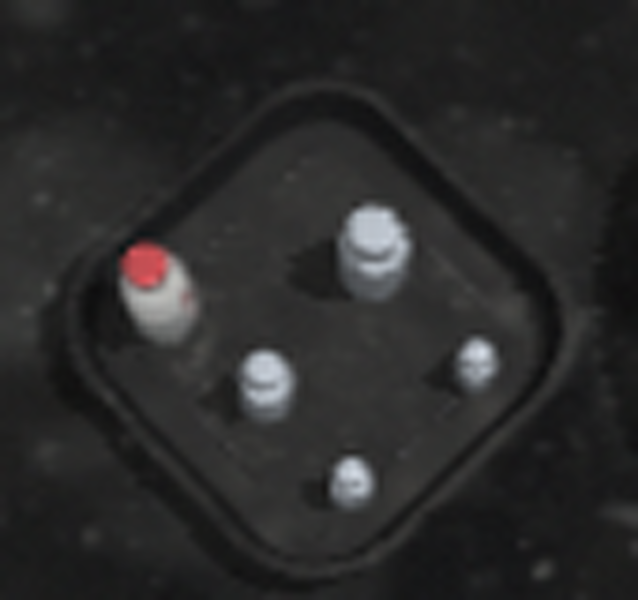

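```bash
python3 - <<'E'
from h import *
f=vision.grab_frame("side")
def P(name,u,v,s,ox,oy,z):
    p=cam_pt("side",f,(u+.5)/s-.5+ox,(v+.5)/s-.5+oy,z);print(name,p.round(4));return p
for nm,z,pts in(("carton",.058,[(303,94),(403,87),(414,208),(316,221)]),("cartonbase",0,[(325,288),(422,275)]),("flat",.045,[(258,312),(384,306),(396,470),(264,480)]),("big",.048,[(500,246),(622,216),(698,374),(570,412)]),("pump",.0,[(150,408)])):
    q=[P(nm,*p,6.6,160,80,z) for p in pts]
    if len(q)==4:
        q=np.array(q);print(" c",q.mean(0).round(4),[round(float(np.linalg.norm(q[i]-q[i-1])),4) for i in range(4)],"long ang",np.degrees(np.arctan2(*(q[1]+q[0]-q[2]-q[3])[1::-1])),"short",np.degrees(np.arctan2(*(q[1]+q[2]-q[0]-q[3])[1::-1])))
for nm,z,p in(("100",.043,(374,225)),("50",.035,(266,365)),("20a",.027,(477,353)),("20b",.027,(351,474)),("vial",.054,(147,265))):P(nm,*p,7.5,215,270,z)
for p in [(320,85),(570,320),(310,575),(70,310)]:P("tray",*p,7.5,215,270,.012)
l=P("L",455,253.5,1.5625,0,0,.112);r=P("R",463,356.5,1.5625,0,0,.112);print((l-r),np.linalg.norm(l-r))
E
```

```text
carton [0.4413 0.467  0.058 ]
carton [0.4933 0.4619 0.058 ]
carton [0.4864 0.3748 0.058 ]
carton [0.4366 0.3755 0.058 ]
 c [0.4644 0.4198 0.058 ] [0.0916, 0.0522, 0.0873, 0.0499] long ang 86.29763138596331 short -3.2410013652953373
cartonbase [0.4369 0.3834 0.    ]
cartonbase [0.4879 0.3827 0.    ]
flat [0.4006 0.332  0.045 ]
flat [0.463  0.3238 0.045 ]
flat [0.4541 0.2181 0.045 ]
flat [0.3911 0.2241 0.045 ]
 c [0.4272 0.2745 0.045 ] [0.1082, 0.0629, 0.106, 0.0633] long ang 85.05563146249659 short -6.455271009213804
big [0.5261 0.35   0.048 ]
big [0.5903 0.3584 0.048 ]
big [0.6075 0.2472 0.048 ]
big [0.542  0.2354 0.048 ]
 c [0.5665 0.2977 0.048 ] [0.1157, 0.0648, 0.1125, 0.0666] long ang 98.33152789736147 short 8.903304364003388
pump [0.3392 0.3192 0.    ]
100 [ 0.4983 -0.2887  0.043 ]
50 [ 0.4538 -0.3271  0.035 ]
20a [ 0.5252 -0.3334  0.027 ]
20b [ 0.4754 -0.3659  0.027 ]
vial [ 0.4196 -0.2926  0.054 ]
tray [ 0.492  -0.2219  0.012 ]
tray [ 0.5607 -0.3229  0.012 ]
tray [ 0.4566 -0.3916  0.012 ]
tray [ 0.3915 -0.2877  0.012 ]
L [0.6501 0.0811 0.112 ]
R [ 0.6135 -0.1366  0.112 ]
[0.03668189 0.21762327 0.        ] 0.22069311364686042
```

Checks pass: carton measures 52x87 mm at (0.464, 0.420), pans are 221 mm apart, and the tray is centred at about (0.475, -0.306). Before moving I check forearm clearance over the pump bottle with a quick kinematic fit.

```bash
python3 - <<'E'
from h import *
rows=[];b=[]
rng=np.random.default_rng(0)
for k in range(60):
    a=rng.uniform(.4,.8);t=rng.uniform(-.3,.3);r=rng.uniform(.45,.75);z=rng.uniform(.05,.35);y=rng.uniform(-.2,.6)
    d=np.array([np.cos(y),np.sin(y),0]);zz=np.sin(t)*d+np.array([0,0,-np.cos(t)]);yy=np.array([-d[1],d[0],0]);R=np.column_stack([np.cross(yy,zz),yy,zz])
    q=manip.inverse_kinematics(r*d+[0,0,z],R)
    if q is None or abs(q[3])>.05: continue
    s2,c2=np.sin(q[1]),np.cos(q[1]);p=q[1]+q[2];w=p+q[4]
    rows+= [[1,0,s2,np.sin(p),np.cos(p),np.sin(w)],[0,1,c2,np.cos(p),-np.sin(p),np.cos(w)]];b+=[r,z]
x,res,_,_=np.linalg.lstsq(np.array(rows),np.array(b),rcond=None);print(len(b),x.round(4),res)
for nm,p,a in(("grasp",(.464,.420,.035),-3.5),("L",(.651,.085,.14),-3.5),("100",(.498,-.289,.04),0),("20b",(.475,-.366,.03),-60)):
  for h in (0,180):
    q=manip.inverse_kinematics(p,down(np.radians(a+h)))
    if q is None: print(nm,h,None);continue
    W=[x[0]+x[2]*np.sin(q[1])+x[3]*np.sin(q[1]+q[2])+x[4]*np.cos(q[1]+q[2]),x[1]+x[2]*np.cos(q[1])+x[3]*np.cos(q[1]+q[2])-x[4]*np.sin(q[1]+q[2])]
    print(nm,h,np.round(q,2),"wristcentre r,z",np.round(W,3),"forearm slope down deg",np.degrees(q[1]+q[2])-90)
E
```

```text
94 [0.011  0.2796 0.4136 0.5688 0.0631 0.2465] [1.14882012e-05]Traceback (most recent call last):
  File "<stdin>", line 14, in <module>
  File "scipy/spatial/transform/_rotation.pyx", line 1143, in scipy.spatial.transform._rotation.Rotation.from_matrix
ValueError: Non-positive determinant (left-handed or null coordinate frame) in rotation matrix 0: [[-0.06104854  0.9981348   0.        ]
 [-0.9981348  -0.06104854  0.        ]
 [ 0.          0.         -1.        ]].
```

```bash
sed -i 's/np.array(\[\[s,c,0\],\[-c,s,0\],\[0,0,-1.\]\])/np.array([[-s,c,0],[c,s,0],[0,0,-1.]])/' h.py; python3 - <<'E'
from h import *
W={"100":(.4983,-.2887),"50":(.4538,-.3271),"20a":(.5252,-.3334),"20b":(.4754,-.3659),"vial":(.4196,-.2926)}
rad={"100":.0115,"50":.009,"20a":.0065,"20b":.0065,"vial":.0115}
ht={"100":.043,"50":.035,"20a":.027,"20b":.027,"vial":.054}
for n in ["100","50","20a","20b"]:
    out=[]
    for a in range(-90,90,10):
        u=np.array([np.cos(np.radians(a)),np.sin(np.radians(a))]);v=np.array([-u[1],u[0]]);m=1
        for k in W:
            if k==n: continue
            d=np.array(W[k])-W[n];dx=max(abs(d@u)-.057,0);dy=max(abs(d@v)-.011,0);m=min(m,np.hypot(dx,dy)-rad[k])
        out.append((a,round(m*1000)))
    print(n,out)
for nm,p,aa in(("grasp",(.464,.420,.035),(-3.5,176.5)),("L",(.651,.085,.14),(-10,170)),("R",(.61,-.16,.16),(-10,170)),("tray",(.5,-.33,.04),range(-180,180,20))):
  for a in aa:
    q=manip.inverse_kinematics(p,down(np.radians(a)));print(nm,a,None if q is None else np.round(q,2))
E
```

```text
100 [(-90, 9), (-80, 1), (-70, -6), (-60, -6), (-50, -6), (-40, -1), (-30, 8), (-20, 14), (-10, 9), (0, 10), (10, 10), (20, 1), (30, -8), (40, -7), (50, -8), (60, -1), (70, 9), (80, 17)]
50 [(-90, 4), (-80, -3), (-70, -6), (-60, -10), (-50, -12), (-40, -12), (-30, -10), (-20, -2), (-10, 6), (0, 8), (10, 8), (20, -2), (30, -11), (40, -10), (50, -10), (60, -3), (70, 6), (80, 11)]
20a [(-90, 4), (-80, -4), (-70, -12), (-60, -12), (-50, -12), (-40, -6), (-30, 3), (-20, 5), (-10, 5), (0, 5), (10, 5), (20, -4), (30, -4), (40, -4), (50, 0), (60, 9), (70, 18), (80, 12)]
20b [(-90, 2), (-80, -5), (-70, -9), (-60, -9), (-50, -9), (-40, -4), (-30, 3), (-20, 9), (-10, 14), (0, 15), (10, 6), (20, -4), (30, -4), (40, -4), (50, 0), (60, 9), (70, 12), (80, 8)]
grasp -3.5 [ 0.55  0.45  1.72 -0.    0.98  0.62]
grasp 176.5 [ 0.55  0.45  1.72 -0.    0.98 -2.53]
L -10 [-0.04  0.36  1.61 -0.    1.17  0.13]
L 170 None
R -10 [-0.44  0.28  1.67 -0.    1.19 -0.26]
R 170 None
tray -180 [-0.77  0.39  1.79 -0.    0.96  2.37]
tray -160 [-0.77  0.39  1.79 -0.    0.96  2.02]
tray -140 [-0.77  0.39  1.79 -0.    0.96  1.67]
tray -120 [-0.77  0.39  1.79 -0.    0.96  1.32]
tray -100 [-0.77  0.39  1.79 -0.    0.96  0.97]
tray -80 [-0.77  0.39  1.79 -0.    0.96  0.62]
tray -60 [-0.77  0.39  1.79 -0.    0.96  0.27]
tray -40 [-0.77  0.39  1.79 -0.    0.96 -0.07]
tray -20 [-0.77  0.39  1.79 -0.    0.96 -0.42]
tray 0 [-0.77  0.39  1.79 -0.    0.96 -0.77]
tray 20 [-0.77  0.39  1.79 -0.    0.96 -1.12]
tray 40 [-0.77  0.39  1.79 -0.    0.96 -1.47]
tray 60 [-0.77  0.39  1.79 -0.    0.96 -1.82]
tray 80 [-0.77  0.39  1.79 -0.    0.96 -2.17]
tray 100 [-0.77  0.39  1.79 -0.    0.96 -2.52]
tray 120 None
tray 140 None
tray 160 [-0.77  0.39  1.79 -0.    0.96  2.72]
```

```bash
python3 - <<'E'
from h import *
R=down(np.radians(-3.5))
manip.goto((.55,-.1,.32),down(np.radians(-10)));print(current_time())
manip.goto((.4645,.4205,.16),R);f=wrist();cv2.imwrite("pics/w1.png",f["frame"]);print(current_time())
manip.line_to((.4645,.4205,.036),v=.12);F0=np.array(current_wrist_force())
manip.close_gripper(25);print(current_time(),current_opening(),current_grasp_force(),F0)
manip.line_to((.4645,.4205,.10),v=.1);manip.wait(.4)
F=np.mean([current_wrist_force() for _ in range(5)],0);print(current_time(),current_opening(),F,F-F0)
E
```

```text
2.325
4.3583
5.95 0.0516534259151326 27.866545915603638 [0.90111555 0.20408117 0.08750944]
7.1417 0.052287363816951336 [ 0.02377051 -0.47836302 -0.74072576] [-0.87734504 -0.68244419 -0.8282352 ]
```

View pics/w1.png

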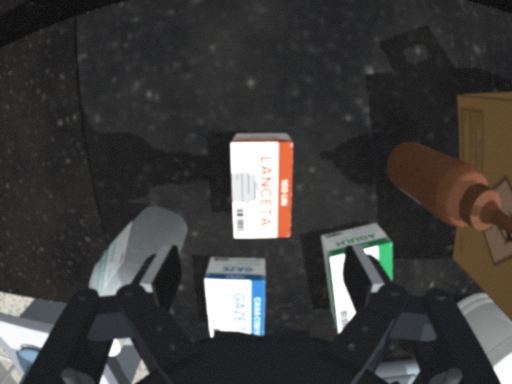

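The wrist picture shows the carton at (262,187), clear of its neighbours. It is gripped at 52 mm opening and lifted, so next I carry it to the left pan.

```bash
python3 - <<'E'
from h import *
R=down(np.radians(-9.6))
manip.line_to((.4645,.4205,.27),v=.2)
manip.goto((.651,.085,.27),R);manip.wait(.2)
F=np.mean([current_wrist_force() for _ in range(5)],0);print(current_time(),F)
manip.line_to((.651,.085,.155),v=.15)
manip.line_to((.651,.085,.1315),v=.04);print(current_wrist_force())
f=vision.grab_frame("side");cv2.imwrite("pics/s2.png",f["frame"])
manip.ungrasp();manip.wait(.2);manip.line_to((.651,.085,.27),v=.2);print(current_time(),current_wrist_force())
a=cv2.imread("pics/s2.png")[120:270,230:380]
b=vision.grab_frame("side")["frame"][120:270,230:380]
cv2.imwrite("pics/p2.png",cv2.resize(np.hstack([a,b]),(800,400),interpolation=cv2.INTER_CUBIC))
E
```

```text
9.775 [ 0.81319903 -0.21108637 -2.75379263]
[-0.24294309  0.07577831  0.17216304]
12.95 [-0.27932499  0.20480911 -0.22991952]
```

View pics/p2.png

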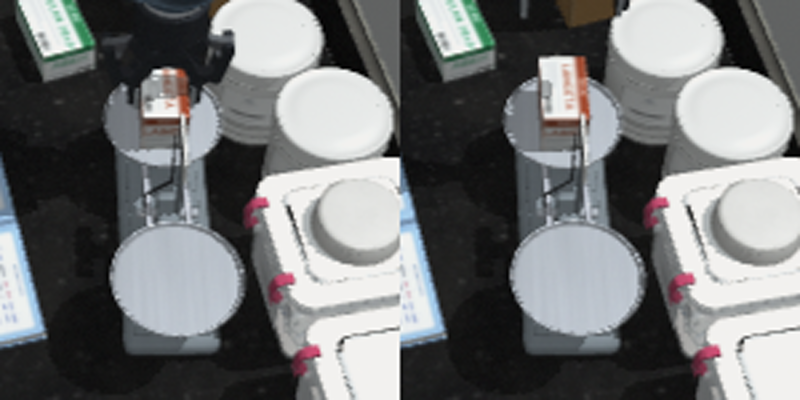

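Carton stands on the left pan, which has gone down with the right pan raised. Next I fetch the 100 g weight, place it, and look at the dial.

```bash
cat >> h.py <<'E'
W={"100":(.4983,-.2887),"50":(.4538,-.3271),"20a":(.5252,-.3334),"20b":(.4754,-.3659)}
A={"100":-175,"50":-178,"20a":-110,"20b":-178}
RP=np.array([.6135,-.1366])
def pick(n,z=.030):
    R=down(np.radians(A[n]));x,y=W[n]
    manip.goto((x,y,.12),R);f=wrist();cv2.imwrite(f"pics/pick{n}.png",f["frame"])
    manip.line_to((x,y,z),v=.12);manip.close_gripper(25);o=current_opening()
    manip.line_to((x,y,.15),v=.2);print(n,o,current_opening(),current_grasp_force(),current_time())
def place(s,floor,z=.030,gap=.001):
    R=down(np.radians(-175));p=RP-s*R[:2,0]
    manip.goto((*p,.26),R);manip.line_to((*p,floor+z-.003+.02),v=.2)
    manip.line_to((*p,floor+z-.003+gap),v=.04);print("at",current_time(),current_wrist_force(),current_opening())
    manip.ungrasp();manip.line_to((*p,.27),v=.2);print(current_time())
def look(name,th=.6):
    n=np.array([np.cos(np.radians(-9.6)),np.sin(np.radians(-9.6)),0]);z=np.sin(th)*n+[0,0,-np.cos(th)];y=np.array([-n[1],n[0],0]);R=np.column_stack([np.cross(y,z),y,z])
    cam=np.array([.632,-.028,.26])-.22*n;p=cam-R@[.081,0,-.131]
    manip.goto(p,R);manip.wait(.3);f=wrist();cv2.imwrite(f"pics/{name}.png",f["frame"]);print("look",p,current_time());return f
E
python3 - <<'E'
from h import *
manip.goto((.55,-.1,.30),down(np.radians(-90)))
pick("100");place(-.036,.1234)
try: look("look1")
except Exception as e: print(repr(e))
E
```

```text
100 0.021324477626544817 0.021483673588393544 24.525873363018036 17.3583
at 19.4 [ 0.68148471 -0.6469112  -1.20931662] 0.021566538560483375
20.7833
look [ 0.55392918 -0.01479531  0.19761707] 24.725
```

```bash
python3 - <<'E'
import cv2,numpy as np
a=cv2.imread("pics/look1.png");cv2.imwrite("pics/look1b.png",cv2.resize(a,(800,600),interpolation=cv2.INTER_CUBIC))
E
```

```text
(no output)
```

View pics/look1b.png

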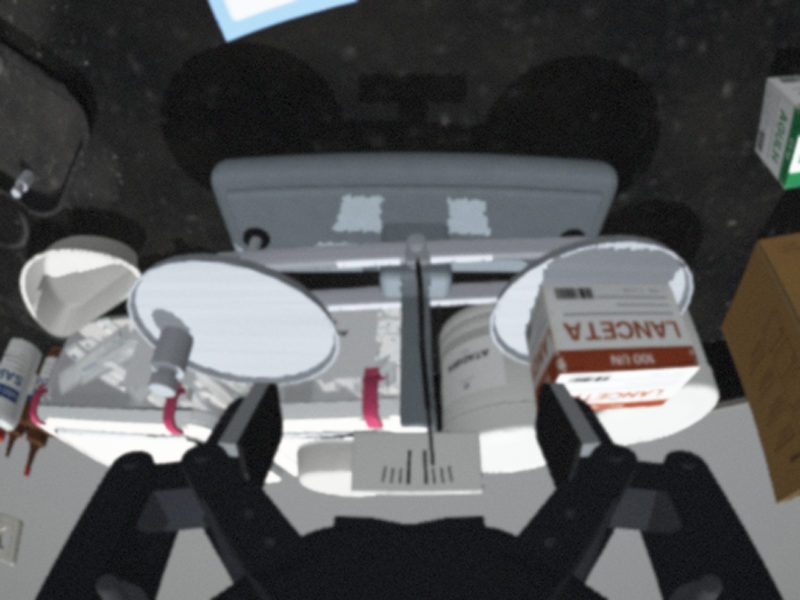

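The dial is at about (417,462), with the long marks at about x=409 and 426 and the pointer just to the right of them. I enlarge it to read the angle.

```bash
python3 - <<'E'
import cv2
a=cv2.imread("pics/look1.png")[262:322,217:317];cv2.imwrite("pics/look1c.png",cv2.resize(a,(800,480),interpolation=cv2.INTER_CUBIC))
E
```

```text
(no output)
```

View pics/look1c.png

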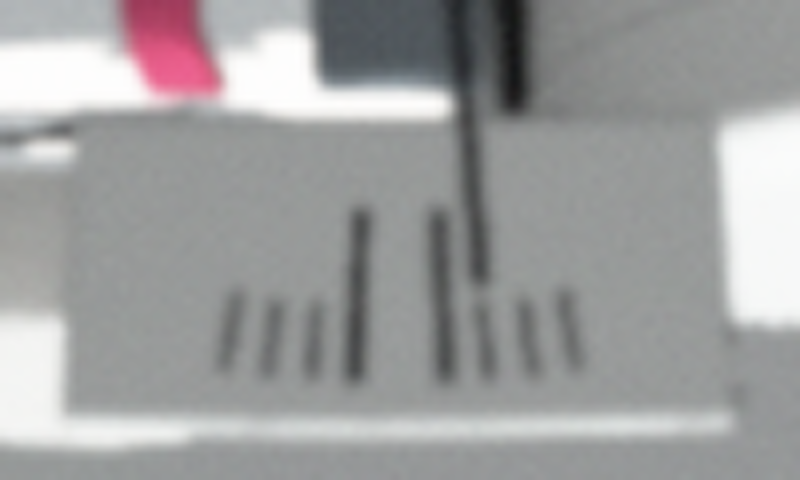

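The pointer sits on the first short mark: about 0.068 rad, so about 27 g residual, putting the carton at about 127 g. One 20 g weight should leave about +0.018 rad.

```bash
python3 - <<'E'
from h import *
manip.line_to(np.array(current_tcp_pos())+[-.05,0,.1],v=.25)
pick("20b",.027);place(0,.1155,.027,0.0)
f=look("look2")
a=f["frame"];c=cv2.resize(a[262:322,217:317],(800,480),interpolation=cv2.INTER_CUBIC);cv2.imwrite("pics/look2c.png",np.vstack([c[100:400:2,::2].repeat(1,0),cv2.resize(a[140:320,60:460],(400,180))]))
E
```

```text
20b 0.007465825229242568 0.007602731200029579 47.98158913850784 31.1083
at 33.525 [-0.02407862 -1.40710864  0.98391159] 0.007614984344226453
35.0583
look [ 0.55392918 -0.01479531  0.19761707] 39.0333
```

View pics/look2c.png

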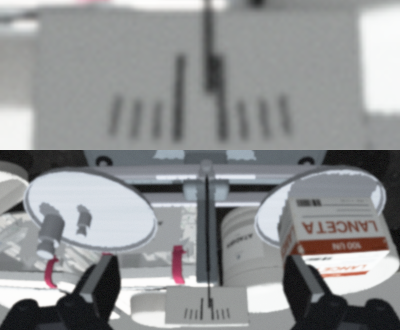

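The pointer is between the long marks, at about +0.02 rad. I make a last enlarged check of the pointer and that both weights stand upright, after backing off.

```bash
python3 - <<'E'
from h import *
f=wrist();a=f["frame"]
c=cv2.resize(a[262:322,217:317],(800,480),interpolation=cv2.INTER_CUBIC)[170:400,150:650]
d=cv2.resize(a[150:270,75:225],(500,400)[:2],interpolation=cv2.INTER_CUBIC)
cv2.imwrite("pics/fin.png",np.vstack([c[:200],d]))
manip.line_to(np.array(current_tcp_pos())+[-.05,0,.1],v=.2);print(current_time(),current_wrist_force())
E
```

```text
39.7917 [-0.5759189   0.2013223  -0.47930234]
```

View pics/fin.png

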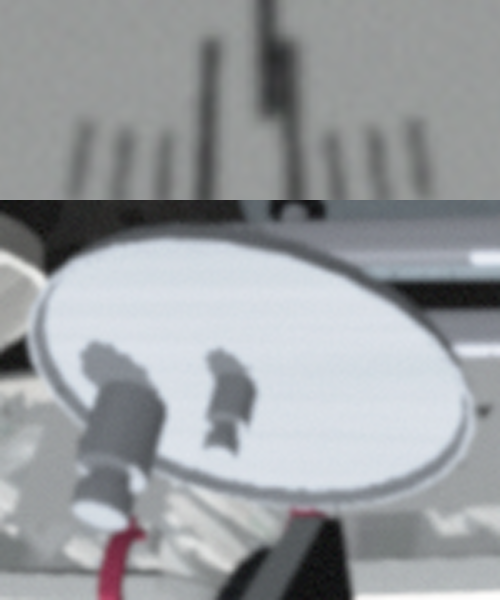

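Both weights stand upright, and the pointer reads about 0.017 rad, inside the long marks. I check numerically that the tray neighbours and cartons haven't moved, then hand in.

```bash
python3 - <<'E'
from h import *
a=cv2.imread("pics/side0.png");b=vision.grab_frame("side")["frame"]
ok=True
for n,(x0,y0,x1,y1) in {"50":(244,314,257,328),"20a":(273,312,284,324),"vial":(229,300,243,318),"100(gone)":(258,295,272,312),"flat":(197,124,223,163),"big":(233,110,268,153),"pump":(166,82,194,143)}.items():
    r=cv2.matchTemplate(b[y0-6:y1+6,x0-6:x1+6],a[y0:y1,x0:x1],cv2.TM_CCOEFF_NORMED);_,m,_,l=cv2.minMaxLoc(r)
    print(n,round(m,3),l[0]-6,l[1]-6)
    if "gone" not in n and (m<.85 or abs(l[0]-6)>1 or abs(l[1]-6)>1): ok=False
print(ok)
if ok: print(manip.job_done(),current_time())
E
```

```text
50 1.0 0 0
20a 1.0 0 0
vial 0.993 0 0
100(gone) 0.507 -5 -5
flat 0.457 0 4
big 0.975 0 0
pump 0.257 6 -6
False
```

The 50 g, 20 g, vial and big carton are unmoved. The arm probably occludes the flat carton and the pump in this view, so I swing it aside and recheck.

```bash
python3 - <<'E'
from h import *
manip.line_to(np.array(current_tcp_pos())+[-.03,0,.04],v=.2)
manip.move_j([-1.36,.245,1.558,0,1.339,-.174])
a=cv2.imread("pics/side0.png");b=vision.grab_frame("side")["frame"]
ok=True
for n,(x0,y0,x1,y1) in {"50":(244,314,257,328),"20a":(273,312,284,324),"vial":(229,300,243,318),"flat":(197,124,223,163),"big":(233,110,268,153),"pump":(166,82,194,143)}.items():
    r=cv2.matchTemplate(b[y0-6:y1+6,x0-6:x1+6],a[y0:y1,x0:x1],cv2.TM_CCOEFF_NORMED);_,m,_,l=cv2.minMaxLoc(r)
    print(n,round(m,3),l[0]-6,l[1]-6)
    if m<.85 or abs(l[0]-6)>1 or abs(l[1]-6)>1: ok=False
print(ok)
if ok: print(manip.job_done(),current_time())
E
```

```text
50 1.0 0 0
20a 1.0 0 0
vial 0.993 0 0
flat 1.0 0 0
big 1.0 0 0
pump 0.974 0 1
True
the job is handed in; nothing more can be done
the job is handed in; nothing more can be done
```

The job is handed in, with the result not reported back: the carton (about 127 g) stands on the left pan, balanced by the 100 g and one 20 g weight on the right, and the pointer rests between the long marks at about +0.02 rad.

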